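# Fit the heel last on the cobbler's stand

### The job

Pick up the green heel last and push its socket down over the steel spigot of the last stand until it sits fully home on the shoulder, upright. Lower it all the way in the grip rather than dropping it, then let go, and leave the red and grey lasts standing where they are.

Things in the scene. Friction and masses are not known exactly. Their poses are not given: they have to be found in the camera images.
- heel_last_pad (a point): Green D-shaped pad on a bare upright tube, loose, 86 high, 0.45 kg. Point: on the tube's axis at mid-pad, 74 above the tube's lower end; z up. Pad: top 24 mm, 50 wide (y), flat parallel sides x -14..+22, straight front edge x +22, round back to x -39; pinch it across y from above. Tube: outside dia 46, bore dia 35, open below, 62 deep, closed by the pad. All mm.
- stand_shoulder (a point): Last stand, fixed: dark steel foot plate 150 x 120 x 16, round column dia 56 with a flat top (the shoulder) 70 above the bench; from it rises a bright steel spigot, dia 21, 52 long, its top 20 tapering to dia 6. Point: centre of the shoulder at the spigot's root; z up. A last is home when its tube's lower end rests on the shoulder. All mm.
- toe_last_pad (a point): Bystander: red toe last, a narrow pointed pad 100 mm long (x -50 to +50), 36 mm wide, 24 mm thick, on the same kind of tube, 86 mm high, upright and loose. Point: on the tube's axis, 74 mm above its lower end; x towards the pad's point, z up.
- sole_last_pad (a point): Bystander: grey sole last, a foot-shaped pad 116 mm long (x -59 to +57), 50 mm wide at most, 24 mm thick, on the same kind of tube, 86 mm high, upright and loose. Point: on the tube's axis, 74 mm above its lower end; x towards the toe, z up.

How it is judged:
On the way:
1. the green heel last, held in the gripper, is lowered over the spigot to within 20 mm of the shoulder (z of heel_last_pad in the frame of stand_shoulder below 0.094 m and horizontal distance between heel_last_pad and stand_shoulder below 0.015 m and contact force between heel_last and the fingers above 1 N), for 0.1 s.
At the end, for the whole second after the job is handed in: The green heel last sits on the stand with the spigot inside its tube, its lower end within 10 mm of the shoulder's height, its axis within 15 mm of the spigot's and within 10 degrees of upright, at rest and released; the red and grey lasts stand within 30 mm of where they were (z of heel_last_pad in the frame of stand_shoulder between 0.064 and 0.084 m and horizontal distance between heel_last_pad and stand_shoulder below 0.015 m and angle between heel_last_pad's own z axis and vertical below 0.175 rad and linear speed of heel_last below 0.02 m/s and distance of each of toe_last_pad, sole_last_pad from where it was at the start of the episode below 0.03 m); the robot touches nothing.
It fails at once if the red toe last is shifted by more than 30 mm or knocked over (distance of toe_last_pad from where it was at the start of the episode above 0.03 m).
It fails at once if the grey sole last is shifted by more than 30 mm or knocked over (distance of sole_last_pad from where it was at the start of the episode above 0.03 m).
It also fails if it takes over 38 s, if anything falls off the work surface, if the arm or the gripper's body presses on something with over 40 N, if the wrist force passes 120 N, or if a joint passes its speed limit or range.

### The arm

A 7-joint arm with a two-finger parallel gripper is mounted at the origin on the work surface. World frame = base frame: x ahead of the robot, y to its left, z up, the work surface at z = 0. Lengths are in m, angles in rad, forces in N, time in s.
With the tool pointing down it reaches from about 0.35 to 0.9 m from the base axis. Payload 8.1 kg.
Tool frame: the origin (TCP) lies at the very end of the fingers, on their centre line; the grasp point (between the pads) lies 19 mm behind it (grasp_offset is the distance from the TCP to the grasp point, in m); z points along the fingers, y is the line along which they close (so a half turn about z gives the same grasp; the last joint's range is limited). The gripper opens to 92 mm and grips with 3 to 60 N. Pads are 19 mm wide; open, the fingers measure 130 mm over their backs; the gripper's body (75 mm by 190 mm) begins 47 mm behind the grasp point.
Start: joints at [-1.348, 0.434, 0.025, 1.573, -0.012, 1.134, -0.075], TCP at [0.2, 0.592, 0.227] pointing down, gripper open.
Joint ranges: [-2.62, 2.62], [-0.44, 2.09], [-1.27, 1.32], [0.08, 2.57], [-1.32, 4.46], [0.12, 2], [-2.74, 2.74]. Speed limits (rad/s): [2.22, 2.22, 3.01, 3.01, 3.14, 3.14, 3.14].

### API

Orientations are given as a rotation vector (axis times angle).
In Python, from cell import observe, get_image, camera_params, sign_off, silhouettes, grasp_offset gives the robot as it stands. The module is installed in compiled form; this text tells all that it offers.
- The arm moves only by the tool jog_arm, never from a script. Its argument "motion" is a list that holds one entry, the list of rows, each a list of 7 numbers: the shift along the tool's x, y, z in m, then the turn, a rotation vector about the tool's x, y, z in rad, then the closure, from -1 (fully open) to 1 (shut), so that 0 is half open. In form: [[[dx, dy, dz, wx, wy, wz, hand], ...]]. A call has 1 to 10 rows; each row is the pose to reach, as a shift and turn from the pose commanded when the call began, along the tool's axes at that moment; what a row does not reach only later rows make up. A row lasts 1/12 s, in which the tool goes at most 41.7 mm and 7.16 degrees, less where a joint would pass 70% of its speed; a pose out of reach is approached as far as the arm can. A call with a gripper value outside its range is refused whole. The fingers move at their own pace and stop on an object; "force" is the grip in N (left out, the last holds). Time passes only in rows, so rows that repeat a pose let the fingers close. It gives the time, the measured TCP pose, the force, the opening and the grip force at its end, in the units of the state.
- observe(): the state, without advancing time (a new reading comes with each control period).
- get_image(name): name is "scene" or "side" or "wrist"; returns the picture (400x640x3 uint8, red, green, blue); there is no depth.
- camera_params(name): a dict with "vertical_fov" (degrees; the focal length in pixels is half the picture's height over the tangent of half this angle, whatever the lens; pixels are square), "cx", "cy" (the principal point, pixels), "T" (4x4, takes a point from camera to world coordinates). Camera axes: x right, y down, z forward; pixel columns grow to the right and rows downward; lengths in m; the calibration is good to about 2 mm. A picture is of the moment at which its call begins: read the wrist's pose just before it. camera_params takes no time and is no camera call; for the wrist camera it gives the pose at the moment of the call.
- sign_off(): hands the job in; it is judged then, once.
Trained networks look in the newest picture that a camera, given by its name, has taken for a name from the list of things; names that differ only in an ending like _2 or _b are one class to them, and where a whole thing is asked for, a point or a joint stands for the part that bears it (a point fixed in the world has none). Each returns a list of dicts, best first, with "p" (0 to 1); they miss things now and then, are a little off and sometimes report something else, mostly with a low value. They report only what shows in the picture. A call takes as long as a camera call.
- silhouettes(query, camera): "mask" (400x640 bool, what is visible of it) and "pixel" ([column, row] in pixels, amid what is visible of it).
The state is a dict: "clock": time; "joints": joint angles; "dq": joint speeds; "joint_efforts": joint torques, N m; "position": TCP position; "ee_rot": TCP orientation; "force": force on the tool from outside, world axes, zero at the start; "ft_torque": the same for the moment, N m; "width": opening from 0.0 (shut) to 1.0 (fully open); "gripper_force": force on a finger pad.
Only numpy, scipy, OpenCV 4.12 (cv2) and the standard library are available. Lean on these libraries where they do the work, as an engineer would, in place of code of your own. Each camera call takes 0.05 s, during which the arm holds its last target. There are 200 camera calls.

## Working session

There is one attempt and no reset: what is moved stays moved. The work goes in short steps, Python scripts to look and compute and a tool call to move; the robot and the scene stay as the last step left them, time stands still between calls to the robot, and variables do not carry over. Pictures are saved under pics/ and viewed, at most 10 in all, crops included, and the job is handed in when it is done.

Besides the shell and the picture viewer there is one more tool, called after ">>>" as name([rows], argument=value, ...), one row to a line, values as JSON. jog_arm: Moves the arm, as the interface text tells. Its arguments: {"type":"object","properties":{"motion":{"type":"array"},"force":{"type":"number"}},"required":["motion"]}

```bash
mkdir -p pics; cat > h.py <<'E'
import numpy as np, cv2
from cell import *
def K(n):
    p=camera_params(n); f=200/np.tan(np.radians(p["vertical_fov"])/2); return f,p["cx"],p["cy"],np.array(p["T"])
def ray(n,u,v,z):
    f,cx,cy,T=K(n); d=T[:3,:3]@np.array([(u-cx)/f,(v-cy)/f,1]); o=T[:3,3]; return o+d*(z-o[2])/d[2]
def proj(n,P):
    f,cx,cy,T=K(n); c=(np.asarray(P)-T[:3,3])@T[:3,:3]; return c[...,:2]/c[...,2:]*f+[cx,cy]
E
python3 - <<'E'
from h import *
s=observe(); print(s["clock"],s["position"],s["ee_rot"],grasp_offset)
ims=[get_image(n)[:,:,::-1] for n in("scene","side","wrist")]
for n in("scene","side","wrist"):print(n,K(n)[3][:3].round(2).tolist())
cv2.imwrite("pics/a.png",cv2.resize(np.vstack(ims[:2]),(800,1000))[:500]); cv2.imwrite("pics/b.png",ims[1]);cv2.imwrite("pics/c.png",ims[2])
for n in("scene","side"):
  for q in("heel_last_pad","stand_shoulder","toe_last_pad","sole_last_pad"):
    for r in silhouettes(q,n)[:2]:
      m=r["mask"]; ys,xs=np.where(m); print(n,q,round(r["p"],2),r["pixel"],xs.min(),xs.max(),ys.min(),ys.max())
E
```

```text
0.0 [0.19991722 0.59164252 0.22596688] [-5.09611753e-01 -3.09982739e+00  2.35276108e-03] 0.0188
scene [[-0.35, 0.65, -0.68, 1.09], [0.94, 0.25, -0.24, 0.19], [0.01, -0.72, -0.7, 0.69]]
side [[0.7, -0.53, 0.47, 0.14], [-0.71, -0.54, 0.46, -0.39], [0.01, -0.66, -0.75, 0.75]]
wrist [[0.32, 0.91, 0.27, 0.13], [0.95, -0.31, -0.09, 0.62], [-0.0, 0.29, -0.96, 0.38]]
scene heel_last_pad 0.63 [341.4, 217.1] 326 356 197 239
scene stand_shoulder 0.74 [233.2, 216.3] 203 265 181 242
scene toe_last_pad 0.64 [375.6, 284.7] 361 386 254 308
scene sole_last_pad 0.91 [428.5, 234.0] 412 446 212 260
side heel_last_pad 0.98 [289.1, 219.4] 272 302 201 242
side stand_shoulder 0.92 [390.3, 292.3] 350 433 251 336
side toe_last_pad 0.6 [306.3, 160.7] 292 311 137 180
side sole_last_pad 0.89 [232.2, 174.2] 205 253 152 196
```

View pics/a.png

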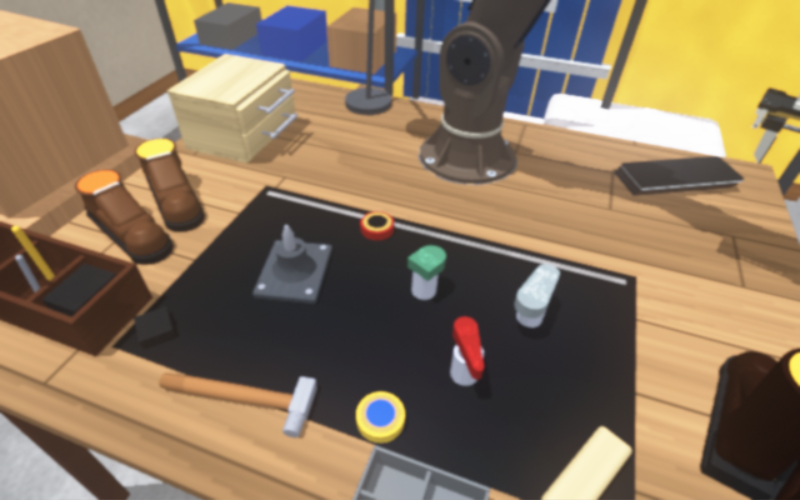

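View pics/b.png

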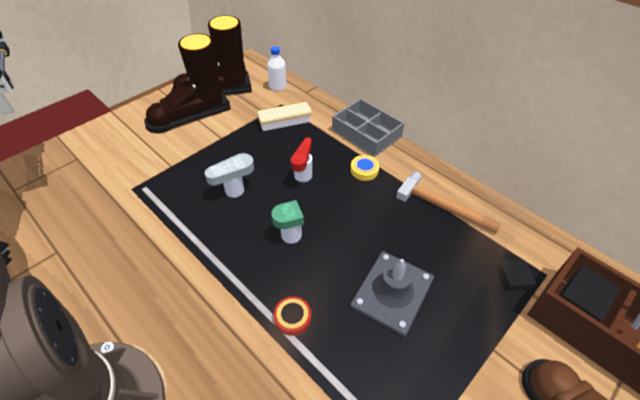

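The scene view (800 px wide, scale 1.25) shows the stand with its spigot tip at about (288,226), the green pad at (427,258), the grey last at (538,290) and the red one at (468,345). In the side view the spigot tip is at (398,261), green at (288,215), red at (302,155) and grey at (230,168).

```bash
cat >> h.py <<'E'
from scipy.optimize import minimize
t=np.linspace(np.pi/2,3*np.pi/2,30)
HEEL=np.vstack([[[22,-25],[22,25]],np.c_[-14+25*np.cos(t),25*np.sin(t)]])/1e3
def hull(n,x,y,yaw,z0=.062,z1=.086,out=HEEL):
    c,s=np.cos(yaw),np.sin(yaw); q=out@np.array([[c,s],[-s,c]])+[x,y]
    P=np.vstack([np.c_[q,np.full(len(q),z)] for z in(z0,z1)])
    h=cv2.convexHull(proj(n,P).astype(np.float32)); m=np.zeros((1600,2560),np.uint8)
    cv2.fillConvexPoly(m,np.round(h*4).astype(np.int32),1); return cv2.resize(m.astype(np.float32),(640,400),interpolation=cv2.INTER_AREA)
def green(im):
    h=cv2.cvtColor(im,cv2.COLOR_RGB2HSV); return ((h[...,0]>60)&(h[...,0]<90)&(h[...,1]>90)&(h[...,2]>40)).astype(np.float32)
def fit(masks,x,y,**k):
    best=None
    for w in np.arange(0,2*np.pi,np.pi/4):
        f=lambda p:sum(np.abs(hull(n,p[0],p[1],p[2],**k)-m).sum()/m.sum() for n,m in masks.items())
        r=minimize(f,[x,y,w],method="Nelder-Mead",options=dict(initial_simplex=[[x,y,w],[x+.01,y,w],[x,y+.01,w],[x,y,w+.4]],maxiter=90))
        if best is None or r.fun<best.fun: best=r
    return best.x,best.fun
E
python3 - <<'E'
from h import *
M={}
for n in("scene","side"):
    im=get_image(n); g=green(im); m=silhouettes("heel_last_pad",n)[0]["mask"]
    g*=cv2.dilate(m.astype(np.uint8),np.ones((9,9))); M[n]=g; ys,xs=np.where(g>0);print(n,g.sum(),xs.mean(),ys.mean(),ray(n,xs.mean(),ys.mean(),.077))
x,y=np.mean([ray(n,np.where(M[n]>0)[1].mean(),np.where(M[n]>0)[0].mean(),.077)[:2] for n in M],0)
print(fit(M,x,y))
print("tip",ray("scene",230.4,181,.122),ray("side",398,261,.122))
for q,a,b in(("red",(466/1.25,327/1.25),(301,152)),("grey",(541/1.25,282/1.25),(230,168))): print(q,ray("scene",*a,.08),ray("side",*b,.08))
for n,(u,v) in dict(scene=(230,205),side=(395,285)).items():
    i=get_image(n)[v-48:v+48,u-48:u+48,::-1]; cv2.imwrite(f"pics/s_{n}.png",cv2.resize(i,(384,384),interpolation=cv2.INTER_CUBIC))
cv2.imwrite("pics/d.png",np.hstack([cv2.imread("pics/s_scene.png"),cv2.imread("pics/s_side.png")]))
E
```

```text
scene 551.0 341.83666061705986 208.01451905626135 [0.48769711 0.03891423 0.077     ]
side 714.0 286.9047619047619 214.5812324929972 [0.48431516 0.03904881 0.077     ]
(array([0.49189417, 0.0378305 , 5.85183192]), np.float64(0.17447952926158905))
tip [ 0.54016036 -0.20880554  0.122     ] [ 0.53113277 -0.21045108  0.122     ]
red [0.6119641  0.14135906 0.08      ] [0.63790064 0.15681456 0.08      ]
grey [0.47133358 0.23867125 0.08      ] [0.48275092 0.23288259 0.08      ]
```

View pics/d.png

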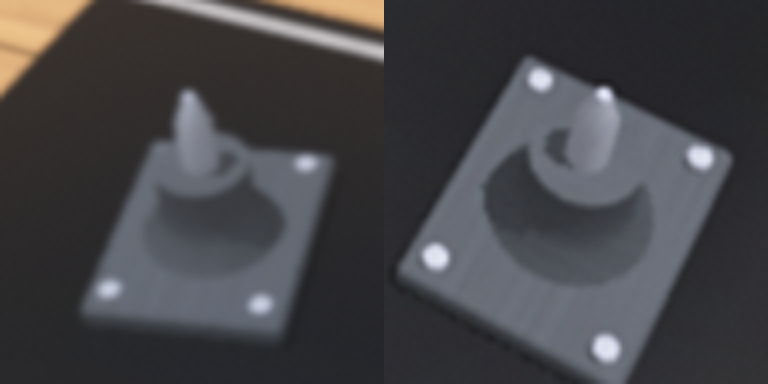

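The crops show the spigot tip at about (229,180) in scene and (402,260) in side. Next I move to above the green last.

>>> jog_arm([
  [[-0.454,-0.432,0.02,0,0,0.105,-1],[-0.454,-0.432,0.02,0,0,0.105,-1],[-0.454,-0.432,0.02,0,0,0.105,-1],[-0.454,-0.432,0.02,0,0,0.105,-1],[-0.454,-0.432,0.02,0,0,0.105,-1],[-0.454,-0.432,0.02,0,0,0.105,-1],[-0.454,-0.432,0.02,0,0,0.105,-1],[-0.454,-0.432,0.02,0,0,0.105,-1],[-0.454,-0.432,0.02,0,0,0.105,-1],[-0.454,-0.432,0.02,0,0,0.105,-1]],
])

```text
clock: 1.68
position: [0.3946, 0.2218, 0.2137]
ee_rot: [0.671, 3.069, 0.001]
force: [1.7, 0.9, 0.0]
width: 1.0
gripper_force: 0.0
```

```bash
cat >> h.py <<'E'
from scipy.spatial.transform import Rotation as R
def delta(target,ydir_yaw=None):
    s=observe(); Rm=R.from_rotvec(s["ee_rot"]); d=Rm.inv().apply(np.array(target)-s["position"]); y=Rm.as_matrix()[:,1]
    a=np.arctan2(y[1],y[0]); w=0
    if ydir_yaw is not None: w=-((ydir_yaw-a+np.pi/2)%np.pi-np.pi/2)
    print("t",s["clock"],"pos",np.round(s["position"],4),"z",Rm.as_matrix()[:,2].round(3),"delta",d.round(4),"wz",round(w,3),"w",s["width"],"f",s["force"],s["gripper_force"])
E
python3 - <<'E'
from h import *
delta([.49,.038,.2],5.852+np.pi/2)
for n,p in dict(scene=(229,180),side=(402,260)).items(): print(ray(n,*p,.122))
def tri(ps):
    A=[];b=[]
    for n,(u,v) in ps.items():
        f,cx,cy,T=K(n); d=T[:3,:3]@np.array([(u-cx)/f,(v-cy)/f,1]); d/=np.linalg.norm(d); P=np.eye(3)-np.outer(d,d); A.append(P); b.append(P@T[:3,3])
    return np.linalg.lstsq(np.vstack(A),np.hstack(b),rcond=None)[0]
print(tri(dict(scene=(229,180),side=(402,260))))
E
```

```text
t 1.6833 pos [0.3946 0.2218 0.2137] z [ 0.001  0.001 -1.   ] delta [-0.1634 -0.1271  0.0137] wz 0.001 w 0.999882647117876 f [1.69991582 0.93843877 0.01633576] 0.0
[ 0.53826848 -0.21340912  0.122     ]
[ 0.53798509 -0.21427051  0.122     ]
[ 0.53804274 -0.2139305   0.12164149]
```

>>> jog_arm([
  [[-0.163,-0.127,0.014,0,0,0,-1],[-0.163,-0.127,0.014,0,0,0,-1],[-0.163,-0.127,0.014,0,0,0,-1],[-0.163,-0.127,0.014,0,0,0,-1],[-0.163,-0.127,0.014,0,0,0,-1],[-0.163,-0.127,0.014,0,0,0,-1],[-0.163,-0.127,0.014,0,0,0,-1]],
])

```text
clock: 2.27
position: [0.4897, 0.0375, 0.1994]
ee_rot: [0.68, 3.067, -0.001]
force: [-0.9, 1.6, -0.9]
width: 1.0
gripper_force: 0.0
```

```bash
python3 - <<'E'
from h import *
im=get_image("wrist"); g=green(im); 
n,l,st,c=cv2.connectedComponentsWithStats(g.astype(np.uint8)); i=1+st[1:,4].argmax(); g=(l==i).astype(np.float32); print(st[i],c[i])
x,y=ray("wrist",*c[i],.08)[:2]; p,e=fit({"wrist":g},x,y); print(p,e)
delta([p[0],p[1],.055],p[2]+np.pi/2)
o=im[:,:,::-1].copy(); h=hull("wrist",*p); cs,_=cv2.findContours((h>.5).astype(np.uint8),0,1); cv2.drawContours(o,cs,-1,(0,0,255),1); cv2.imwrite("pics/e.png",o)
E
```

```text
[ 289  144   65   79 3908] [319.96622313 185.29785056]
[0.49216118 0.03962623 5.85149443] 0.1739060878753662
t 2.3167 pos [0.4891 0.0396 0.1994] z [-0.  0. -1.] delta [-0.0028  0.0013  0.1444] wz -0.001 w 1.003673458522487 f [-1.24259871  0.95952829 -0.4110722 ] 0.0
```

View pics/e.png

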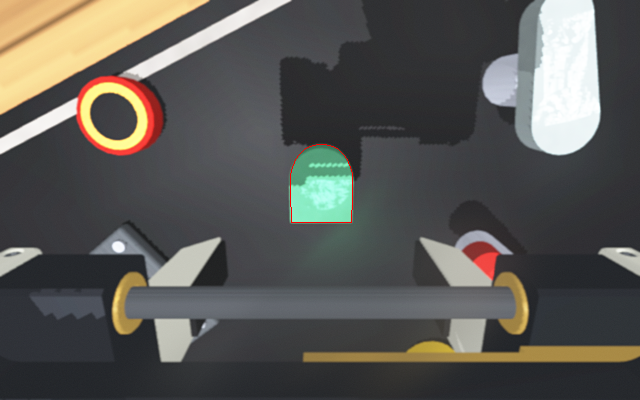

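The wrist view shows the pad at (320,185), and the fitted outline matches it exactly. It also agrees with the two fixed cameras to 2 mm, so I descend and grip.

>>> jog_arm([
  [[-0.003,0.001,0.04,0,0,0,-1],[-0.003,0.001,0.08,0,0,0,-1],[-0.003,0.001,0.11,0,0,0,-1],[-0.003,0.001,0.135,0,0,0,-1],[-0.003,0.001,0.144,0,0,0,-1],[-0.003,0.001,0.144,0,0,0,-1],[-0.003,0.001,0.144,0,0,0,1],[-0.003,0.001,0.144,0,0,0,1],[-0.003,0.001,0.144,0,0,0,1],[-0.003,0.001,0.144,0,0,0,1]],
], force=40)

```text
clock: 3.15
position: [0.4931, 0.0401, 0.0568]
ee_rot: [0.671, 3.067, 0.002]
force: [0.4, 0.4, 0.1]
width: 0.763
gripper_force: 0.0
```

>>> jog_arm([
  [[0,0,0,0,0,0,1],[0,0,0,0,0,0,1],[0,0,0,0,0,0,1],[0,0,0,0,0,0,1],[0,0,0,0,0,0,1],[0,0,0,0,0,0,1]],
])

```text
clock: 3.65
position: [0.4923, 0.0394, 0.0557]
ee_rot: [0.672, 3.069, -0.0]
force: [-1.2, -1.7, 5.9]
width: 0.543
gripper_force: 40.0
```

The opening is 50 mm, which matches the pad. Lifting.

>>> jog_arm([
  [[0,0,-0.02,0,0,0,1],[0,0,-0.05,0,0,0,1],[0,0,-0.08,0,0,0,1],[0,0,-0.11,0,0,0,1],[0,0,-0.14,0,0,0,1],[0,0,-0.16,0,0,0,1],[0,0,-0.16,0,0,0,1],[0,0,-0.16,0,0,0,1]],
])

```text
clock: 4.32
position: [0.4922, 0.0401, 0.2154]
ee_rot: [0.671, 3.068, 0.001]
force: [-0.1, 0.1, -5.2]
width: 0.543
gripper_force: 40.0
```

```bash
python3 - <<'E'
from h import *
delta([.538,-.214,.215])
E
```

```text
t 4.3167 pos [0.4922 0.0401 0.2154] z [ 0.001  0.001 -1.   ] delta [-0.1476 -0.2118  0.0003] wz 0 w 0.5427065716925874 f [-0.05210204  0.05365992 -5.17631448] 39.9952491386648
```

>>> jog_arm([
  [[-0.021,-0.03,0,0,0,0,1],[-0.042,-0.06,0,0,0,0,1],[-0.063,-0.09,0,0,0,0,1],[-0.084,-0.12,0,0,0,0,1],[-0.105,-0.15,0,0,0,0,1],[-0.126,-0.18,0,0,0,0,1],[-0.14,-0.2,0,0,0,0,1],[-0.148,-0.212,0,0,0,0,1],[-0.148,-0.212,0,0,0,0,1],[-0.148,-0.212,0,0,0,0,1]],
])

```text
clock: 5.15
position: [0.5367, -0.2151, 0.2129]
ee_rot: [-0.674, -3.064, 0.0]
force: [1.3, 1.1, -5.2]
width: 0.541
gripper_force: 40.0
```

```bash
python3 - <<'E'
from h import *
delta([.538,-.214,.215])
out=[]
for n in("scene","side"):
    u,v=proj(n,np.array([.538,-.214,.14])).astype(int); im=get_image(n)[:,:,::-1].copy()
    for P,c in(([.538,-.214,.122],(0,0,255)),([*observe()["position"][:2],.16],(0,255,255)),([.538,-.214,.07],(255,0,255))):
        a=proj(n,np.array(P)).round().astype(int); im[a[1],a[0]]=c
    out.append(cv2.resize(im[max(v-50,0):v+50,u-50:u+50],(400,400),interpolation=cv2.INTER_NEAREST))
cv2.imwrite("pics/f.png",np.hstack(out))
E
```

```text
t 5.15 pos [ 0.5367 -0.2151  0.2129] z [-0.004  0.001 -1.   ] delta [-0.0007  0.0016 -0.0021] wz 0 w 0.5406219877819892 f [ 1.26291175  1.05079043 -5.15992191] 39.99539297659794
```

View pics/f.png

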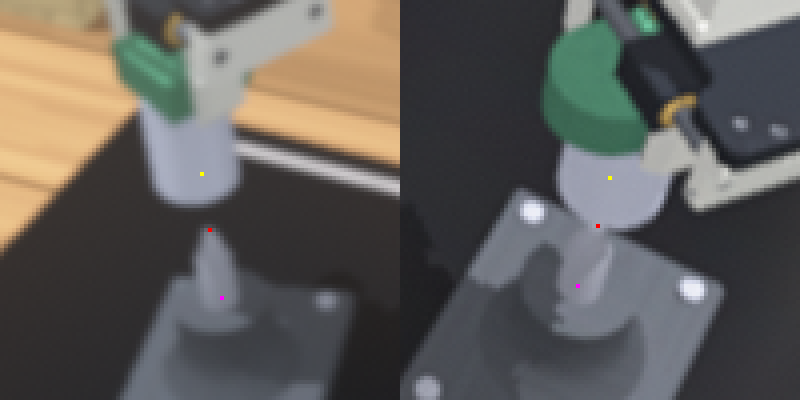

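The tube hangs upright above the spigot, with its lower rim at about (196,178) left and (616,178) right. The axis offset is about 2–3 mm, so I add a small trim in y and lower.

>>> jog_arm([
  [[0,0.0025,0,0,0,0,1],[0,0.0025,0.01,0,0,0,1],[0,0.0025,0.02,0,0,0,1],[0,0.0025,0.03,0,0,0,1],[0,0.0025,0.04,0,0,0,1],[0,0.0025,0.048,0,0,0,1],[0,0.0025,0.055,0,0,0,1],[0,0.0025,0.055,0,0,0,1]],
])

```text
clock: 5.92
position: [0.5382, -0.2121, 0.1586]
ee_rot: [-0.671, -3.066, -0.0]
force: [-0.4, 0.3, -4.9]
width: 0.542
gripper_force: 40.0
```

>>> jog_arm([
  [[0,0,0.008,0,0,0,1],[0,0,0.016,0,0,0,1],[0,0,0.022,0,0,0,1],[0,0,0.026,0,0,0,1],[0,0,0.029,0,0,0,1],[0,0,0.03,0,0,0,1],[0,0,0.03,0,0,0,1]],
])

```text
clock: 6.5
position: [0.5391, -0.2124, 0.1303]
ee_rot: [-0.672, -3.069, -0.0]
force: [-0.8, -0.1, -4.7]
width: 0.542
gripper_force: 40.0
```

>>> jog_arm([
  [[0,0,0.001,0,0,0,1],[0,0,0.002,0,0,0,1],[0,0,0.003,0,0,0,1],[0,0,0.0035,0,0,0,1],[0,0,0.004,0,0,0,1],[0,0,0.004,0,0,0,1]],
])

```text
clock: 7.0
position: [0.5391, -0.2124, 0.1264]
ee_rot: [-0.672, -3.069, -0.0]
force: [-0.2, -0.4, -4.9]
width: 0.542
gripper_force: 40.0
```

>>> jog_arm([
  [[0,0,0.0005,0,0,0,1],[0,0,0.001,0,0,0,1],[0,0,0.0015,0,0,0,1],[0,0,0.002,0,0,0,1],[0,0,0.002,0,0,0,1]],
])

```text
clock: 7.42
position: [0.5398, -0.2128, 0.1257]
ee_rot: [0.672, 3.067, 0.0]
force: [-3.1, 0.7, 8.7]
width: 0.546
gripper_force: 40.0
```

Contact came at z = 0.1257 (predicted 0.1255), so it's home on the shoulder. Releasing.

>>> jog_arm([
  [[0,0,-0.0005,0,0,0,0.3],[0,0,-0.0005,0,0,0,-0.3],[0,0,-0.0005,0,0,0,-1],[0,0,-0.0005,0,0,0,-1],[0,0,-0.0005,0,0,0,-1],[0,0,-0.0005,0,0,0,-1],[0,0,-0.0005,0,0,0,-1],[0,0,-0.0005,0,0,0,-1]],
])

```text
clock: 8.08
position: [0.5392, -0.2124, 0.1249]
ee_rot: [-0.672, -3.069, 0.0]
force: [0.1, 0.0, -0.1]
width: 0.982
gripper_force: 0.0
```

>>> jog_arm([
  [[0,0,-0.02,0,0,0,-1],[0,0,-0.05,0,0,0,-1],[0,0,-0.08,0,0,0,-1],[0,0,-0.11,0,0,0,-1],[0,0,-0.14,0,0,0,-1],[0,0,-0.15,0,0,0,-1],[0,0,-0.15,0,0,0,-1],[0,0,-0.15,0,0,0,-1]],
])

```text
clock: 8.75
position: [0.5393, -0.2123, 0.2749]
ee_rot: [0.671, 3.068, 0.0]
force: [-0.0, 0.7, -0.2]
width: 1.004
gripper_force: 0.0
```

```bash
python3 - <<'E'
from h import *
s=observe();print(s["position"],s["width"],s["force"])
out=[]
for n in("scene","side"):
    out.append(get_image(n)[100:350,150:550,::-1])
cv2.imwrite("pics/g.png",np.hstack(out))
E
```

```text
[ 0.5392503  -0.2123387   0.27485062] 1.0043987851525322 [-0.00734224  0.72000844 -0.22005337]
```

View pics/g.png

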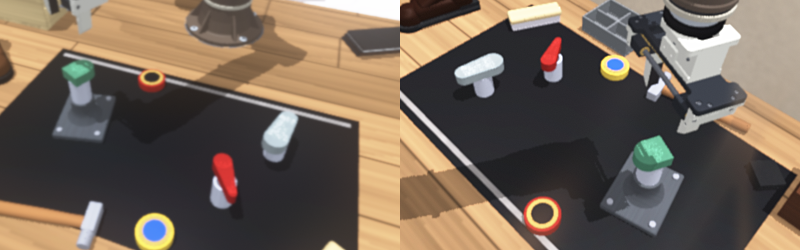

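The green last sits upright on the stand, at (80,80) left and (650,160) right. The red and grey lasts haven't moved, and the gripper is clear.

```bash
python3 -c "
from cell import *
print(sign_off())"
```

```text
the job is handed in; nothing more can be done
None
```

The green heel last was lowered in the grip onto the stand's shoulder and released upright; the red and grey lasts show no movement in the final pictures, and the job was handed in at about 9 s (sign-off returned no verdict).

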